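# Rock the angle gauge to its mark on the filler's setting stud

### The arm

A 6-joint arm with a two-finger parallel gripper is mounted at the origin on the work surface. World frame = base frame: x ahead of the robot, y to its left, z up, the work surface at z = 0. Lengths are in m, angles in rad, forces in N, time in s.
With the tool pointing down it reaches from about 0.25 to 0.725 m from the base axis. Payload 4 kg.
Tool frame: the origin (TCP) lies on the centre line of the jaws, within the pads' length; the fingertips stand tip_reach ahead of it and the grasp point (between the pads) lies 5 mm behind it (tip_reach is the distance from the TCP to the fingertips, in m); z points along the fingers, y is the direction in which the jaws open and shut (so a half turn about z gives the same grasp; the last joint's range is limited). The gripper opens to 85 mm and grips with 20 to 120 N. Pads are 22 mm wide; open, the fingers measure 114 mm over their backs; the gripper's body (76 mm by 85 mm) begins 54 mm behind the grasp point. The pads swing forward as they close: fully open they stand 13 mm farther back than shut.
Start: joints at [-1.252, 0.241, 0.005, 1.335, 0, 1.571], TCP at [0.157, -0.475, 0.245] pointing down, gripper open.
Joint ranges: [-2.72, 2.72], [-1.05, 1.87], [-1.09, 1.28], [-1.99, 2.15], [-1.42, 1.44], [-3.14, 3.14]. Speed limits (rad/s): [2.79, 2.79, 3.14, 3.14, 3.14, 3.14].

### API

Orientations are given as a unit quaternion [x, y, z, w].
In Python, from workcell import * gives the robot as it stands.
- The arm moves only by the tool arm_command, never from a script. Its arguments are lists of equal length, an entry for each row: "translation": the shift along the tool's x, y, z in cm, a list of three; "turn": the turn about the tool's z in rad; "hand": the closure, from 0 (fully open) to 1 (shut). In form: {"translation": [[x, y, z], ...], "turn": [turn, ...], "hand": [hand, ...]}. A call has 1 to 5 rows; each row is the pose to reach, as a shift and turn from the pose commanded when the call began, along the tool's axes at that moment; what a row does not reach only later rows make up. A row lasts 1/12 s, in which the tool goes at most 41.7 mm and 7.16 degrees, less where a joint would pass 70% of its speed; a pose out of reach is approached as far as the arm can. A call with a gripper value outside its range is refused whole. The fingers move at their own pace and stop on an object; the grip force is fixed at half the most. Time passes only in rows, so rows that repeat a pose let the fingers close. It gives the time, the measured TCP pose, the force and the opening at its end, in the units of the state.
- get_obs(): the state, without advancing time (a new reading comes with each control period).
- camera(name): name is "side" or "top" or "wrist"; returns (picture, depth): 400x640x3 uint8, red, green, blue; 400x640 float32, m along the optical axis (not along the pixel's ray), 0 where there is no reading.
- camera_info(name): a dict with "mtx" (3x3 intrinsics, pixels), "dist_coeffs" ([k1, k2, p1, p2, k3] as OpenCV has them; the pictures are not rectified), "world_to_cam" (4x4, takes a point from world to camera coordinates). Camera axes: x right, y down, z forward; pixel columns grow to the right and rows downward; lengths in m; the calibration is good to about 2 mm. A picture is of the moment at which its call begins: read the wrist's pose just before it. camera_info takes no time and is no camera call; for the wrist camera it gives the pose at the moment of the call.
- job_done(): hands the job in, once; it reports no verdict.
Trained networks look in the newest picture that a camera, given by its name, has taken for a name from the list of things; names that differ only in an ending like _2 or _b are one class to them, and where a whole thing is asked for, a point or a joint stands for the part that bears it (a point fixed in the world has none). Each returns a list of dicts, best first, with "conf" (0 to 1); they miss things now and then, are a little off and sometimes report something else, mostly with a low value. They report only what shows in the picture. A call takes as long as a camera call.
- search_frame(camera, name): "location" ([row, column] in pixels, amid what is visible of it).
- spot_point(camera, name): "location" ([row, column] in pixels: a listed point, or the origin of a listed thing).
The state is a dict: "clock": time; "joint_pos": joint angles; "joint_vel": joint speeds; "tau": joint torques, N m; "eef_pos": TCP position; "tool_rot": TCP orientation; "ft_force": force on the tool from outside, world axes, zero at the start; "ft_torque": the same for the moment, N m; "grip_width": finger opening in m.
Only numpy, scipy, OpenCV 4.12 (cv2) and the standard library are available. Lean on these libraries where they do the work, as an engineer would, in place of code of your own. Each camera call takes 0.05 s, during which the arm holds its last target. There are 200 camera calls.

### The job

Clear the two bits of scrap off the setting block into the cardboard scrap tray. Then pick the pendulum angle gauge up by its wooden handle, stand the middle of its base on the block's domed stud, and rock it sideways, face upright, until its swinging pointer settles between the two prongs of the mark. Finish while holding the gauge still there, its weight resting lightly on the stud; do not let go, and leave the bottles and the screwdriver alone.

Things in the scene. Friction and masses are not known exactly. Their poses are not given: they have to be found in the camera images.
- block: setting block, grey painted plate 90 (x) x 150 (y) x 30 mm high, fixed to the table; origin at the centre of its underside, z up. A round steel stud, 28 mm across, stands in the middle of its top and rises 30 mm above it.
- stud_top (a point): highest point of the stud's gently domed head (60 mm above the table; the crown is part of a sphere of about 30 mm radius); axes as the block's
- offcut_a: scrap wooden offcut, 28 (x) x 26 (y) x 36 mm high, standing on the block about 45 mm to the block's +y side of the stud; origin at the centre of its underside
- offcut_a_mid (a point): middle of the wooden offcut, 18 mm above its underside
- plug_b: scrap cork plug, upright cylinder 28 mm across and 36 mm high, standing on the block about 45 mm to the block's -y side of the stud; origin at the centre of its underside
- plug_b_mid (a point): middle of the cork plug, 18 mm above its underside
- bin: open cardboard scrap tray, 160 x 160 mm, 65 mm high, walls and floor 5 mm, fixed to the table; origin at the centre of its underside
- gauge: pendulum angle gauge, loose, about 0.4 kg, standing on the table on a flat steel base 44 (x) x 100 (y) x 10 mm; on it an upright aluminium plate 12 (x) x 100 (y) mm reaching from 10 to 122 mm height with a white dial on its +x side; on top of the plate a wooden handle 24 (x) x 30 (y) mm from 122 to 170 mm height. Origin at the centre of the base's underside; x out of the dial, z up through the handle. The dial faces away from the robot to within about 30 degrees at the start.
- gauge_base (a point): centre of the underside of the gauge's base
- gauge_handle (a point): point inside the gauge's handle, 150 mm above its base: where to grip, with the fingers on the two faces 30 mm apart (gauge's y)
- pointer (a joint): angle of the freely swinging pendulum pointer against the gauge, rad: a black needle with a round brass bob, pivoted 108 mm above the base and hanging down in front of the dial; it swings about 2 to 3 times a second and settles within 2 s. 0 = along the gauge's -z, positive = tip toward the gauge's +y. Hanging plumb it reads minus the gauge's own rotation about its x axis.
- pointer_tip (a point): point at the pointer's tip, 75 mm from the pivot
- mark (a joint): angle of the mark on the dial, same zero, sign and pivot as the pointer, rad: a dark steel fork with two prongs 13 mm apart inside and open toward the pivot, stuck on the lower part of the dial, always at the gauge's +y side of the middle (0.10 to 0.40). Nothing moves it in normal use.
- mark_mid (a point): point midway between the prongs, 75 mm from the pivot: the pointer's tip belongs here
- bottle_1: bystander: green glass bottle 34 x 44 x 50 mm with a brass cap, 78 mm high in all, origin at its underside
- bottle_2: bystander: another such bottle
- screwdriver: bystander: screwdriver 170 mm long lying on the table beyond the block

How it is judged:
On the way, in this order (a step that is already met when the one before it is completed fails the run):
1. both bits of scrap lie in the tray (x of offcut_a_mid in the frame of bin between -0.077 and 0.077 m and y of offcut_a_mid in the frame of bin between -0.077 and 0.077 m and z of each of offcut_a_mid, plug_b_mid in the frame of bin below 0.065 m and height (world z) of each of offcut_a_mid, plug_b_mid above 0 m and x of plug_b_mid in the frame of bin between -0.077 and 0.077 m and y of plug_b_mid in the frame of bin between -0.077 and 0.077 m), for 0.2 s.
2. the gauge's base is on the stud (horizontal distance between gauge_base and stud_top below 0.025 m and contact force between gauge and block above 0.5 N and z of gauge_base in the frame of stud_top above -0.012 m), for 0.2 s.
At the end, for the whole second after the job is handed in: Both scraps are in the tray. The gauge is gripped by the fingers and still; the stud carries 0.5 to 25 N of it, within 25 mm of the middle of its base; its face is upright within 10 degrees; the pointer is at rest with its tip within 5 mm of the middle between the mark's prongs (all of step 1 and all of step 2 and contact force between gauge and block below 25 N and contact force between the fingers and gauge above 2 N and distance between pointer_tip and mark_mid below 0.005 m and velocity of joint pointer between -0.3 and 0.3 rad/s and angle between gauge's own x axis and vertical between 1.39 and 1.75 rad and angular speed of gauge below 0.15 rad/s); the arm keeps its last pose, push and grip.
It fails at once if first bottle was disturbed (distance of bottle_1 from where it was at the start of the episode above 0.03 m).
It fails at once if second bottle was disturbed (distance of bottle_2 from where it was at the start of the episode above 0.03 m).
It fails at once if screwdriver was disturbed (distance of screwdriver from where it was at the start of the episode above 0.03 m).
It fails at once if the gauge was tipped over (angle between gauge's own z axis and vertical above 0.8 rad).
It fails at once if the gauge was jammed hard onto the stud (contact force between gauge and block above 60 N).
It also fails if it takes over 72 s, if anything falls off the work surface, if the arm or the gripper's body presses on something with over 40 N, if the wrist force passes 120 N, or if a joint passes its speed limit or range.

## Working session

There is one attempt and no reset: what is moved stays moved. The work goes in short steps, Python scripts to look and compute and a tool call to move; the robot and the scene stay as the last step left them, time stands still between calls to the robot, and variables do not carry over. Pictures are saved under pics/ and viewed, about 8 in all and at most 12, crops included, and the job is handed in when it is done.

Besides the shell and the picture viewer there is one more tool, called by a JSON object that holds its "name" and its "arguments". arm_command: Moves the arm, as the interface text tells. Its arguments: {"type":"object","properties":{"translation":{"type":"array","items":{"type":"array","items":{"type":"number"}}},"turn":{"type":"array","items":{"type":"number"}},"hand":{"type":"array","items":{"type":"number"}}},"required":["translation","turn","hand"]}

```bash
mkdir -p pics; ls
cat > h.py <<'E'
from workcell import *
import numpy as np, cv2
from scipy.spatial.transform import Rotation as R
def world(cam,info,px,d):
    # px [row,col], depth d -> world
    u=cv2.undistortPoints(np.array([[[px[1],px[0]]]],float),np.array(info["mtx"]),np.array(info["dist_coeffs"]))[0,0]
    p=np.array([u[0]*d,u[1]*d,d,1]); return (np.linalg.inv(info["world_to_cam"])@p)[:3]
def atz(info,px,z):
    o=world(0,info,px,0.0); p=world(0,info,px,1.0); t=(z-o[2])/(p[2]-o[2]); return o+t*(p-o)
def proj(info,P):
    w=np.array(info["world_to_cam"]); r,_=cv2.Rodrigues(w[:3,:3]); q,_=cv2.projectPoints(np.array(P,float).reshape(-1,3),r,w[:3,3],np.array(info["mtx"]),np.array(info["dist_coeffs"])); return q.reshape(-1,2)
E
python3 - <<'E'
from h import *
o=get_obs(); print({k:np.round(v,3) for k,v in o.items()})
ims=[]
for c in ["top","side"]:
    i=camera_info(c); im,d=camera(c); np.savez(c+".npz",im=im,d=d)
    cv2.imwrite(f"pics/{c}0.png",im[:,:,::-1])
    print(c,np.round(np.linalg.inv(i["world_to_cam"])[:3],3).tolist())
    for n,z in [("stud_top",.06),("offcut_a_mid",.048),("plug_b_mid",.048),("bin",0),("gauge_handle",.15),("gauge_base",0),("pointer_tip",.033),("mark_mid",.035),("bottle_1",0),("screwdriver",0.01)]:
        for r in spot_point(c,n)[:2]:
            print(n,np.round(r["location"]),round(r["conf"],2),np.round(atz(i,r["location"],z),3))
E
```

```text
pics
{'clock': np.float64(0.0), 'joint_pos': array([-1.252,  0.241,  0.004,  1.335, -0.   ,  1.571]), 'joint_vel': array([ 0.001, -0.001,  0.   , -0.001, -0.002,  0.001]), 'tau': array([-0.0000e+00, -3.7232e+01,  2.5241e+01,  1.7000e-02, -0.0000e+00,
        0.0000e+00]), 'eef_pos': array([ 0.157, -0.474,  0.244]), 'tool_rot': array([ 0.987,  0.159, -0.   , -0.001]), 'ft_force': array([-0.429, -0.68 ,  0.397]), 'ft_torque': array([-0.002,  0.03 ,  0.024]), 'grip_width': np.float64(0.085)}
top [[-0.019, -0.988, 0.156, 0.47], [-1.0, 0.02, 0.007, -0.014], [-0.01, -0.156, -0.988, 1.052]]
stud_top [228. 313.] 0.7 [0.546 0.016 0.06 ]
offcut_a_mid [234. 294.] 0.69 [0.533 0.067 0.048]
plug_b_mid [232. 327.] 0.57 [ 0.537 -0.021  0.048]
bin [228. 326.] 0.27 [ 0.55  -0.019  0.   ]
gauge_handle [250. 426.] 0.81 [ 0.482 -0.253  0.15 ]
gauge_handle [229. 318.] 0.22 [0.537 0.001 0.15 ]
gauge_base [253. 412.] 0.66 [ 0.476 -0.255  0.   ]
bottle_1 [166. 233.] 0.73 [0.735 0.245 0.   ]
bottle_1 [163. 404.] 0.73 [ 0.732 -0.247  0.   ]
screwdriver [168. 311.] 0.55 [0.72 0.02 0.01]
side [[-0.86, -0.342, 0.378, 0.302], [-0.51, 0.609, -0.608, 0.519], [-0.022, -0.716, -0.698, 0.692]]
offcut_a_mid [248. 348.] 0.87 [0.528 0.071 0.048]
plug_b_mid [212. 363.] 0.56 [ 0.547 -0.03   0.048]
plug_b_mid [166. 426.] 0.28 [ 0.485 -0.234  0.048]
bin [361. 312.] 0.63 [0.486 0.277 0.   ]
gauge_handle [127. 439.] 0.62 [ 0.478 -0.253  0.15 ]
gauge_base [175. 426.] 0.77 [ 0.486 -0.256  0.   ]
pointer_tip [164. 426.] 0.43 [ 0.492 -0.257  0.033]
mark_mid [169. 424.] 0.56 [ 0.488 -0.236  0.035]
bottle_1 [288. 210.] 0.98 [0.732 0.254 0.   ]
bottle_1 [147. 337.] 0.91 [ 0.731 -0.248 -0.   ]
screwdriver [209. 285.] 0.73 [0.72  0.016 0.01 ]
```

Run:
```python
import cv2,numpy as np
a=cv2.imread("pics/top0.png");b=cv2.imread("pics/side0.png")
c=np.vstack([a[130:330,170:470],b[60:260,270:570]])
cv2.imwrite("pics/c0.png",cv2.resize(np.hstack([a[120:320,200:460],b[90:290,260:520]]),None,fx=1.53,fy=1.53,interpolation=cv2.INTER_CUBIC))
```

```text
(no output)
```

View pics/c0.png

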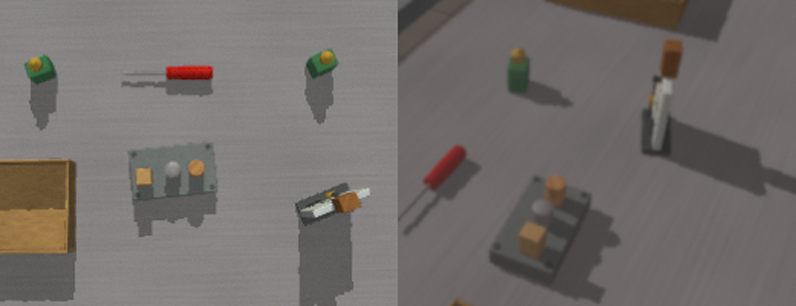

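View pics/top0.png

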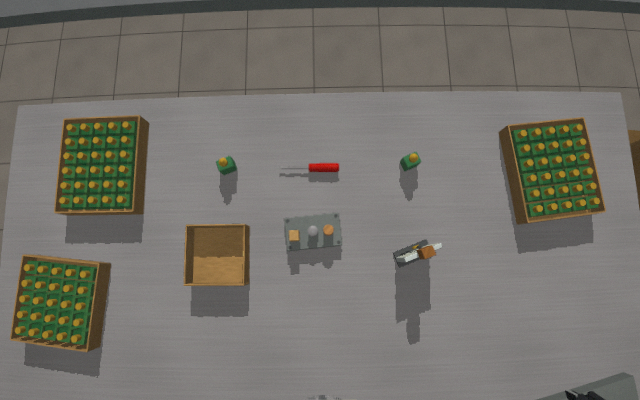

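```bash
cat >> h.py <<'E'
def cloud(info,d):
    v,u=np.mgrid[0:400,0:640]; n=cv2.undistortPoints(np.stack([u,v],-1).reshape(-1,1,2).astype(float),np.array(info["mtx"]),np.array(info["dist_coeffs"])).reshape(400,640,2)
    p=np.dstack([n*d[...,None],d,np.ones_like(d)]); w=p@np.linalg.inv(info["world_to_cam"]).T; w=w[...,:3]; w[d==0]=np.nan; return w
def rect(P):
    (c,s,a)=cv2.minAreaRect((P[:,:2]*1000).astype(np.float32)); return np.round(c,1),np.round(s,1),round(a,1),len(P),np.round(np.median(P[:,2]),4)
def sel(W,x0,x1,y0,y1,z0,z1):
    m=(W[...,0]>x0)&(W[...,0]<x1)&(W[...,1]>y0)&(W[...,1]<y1)&(W[...,2]>z0)&(W[...,2]<z1); return W[m]
E
python3 - <<'E'
from h import *
for c in ["top","side"]:
    i=camera_info(c); W=cloud(i,np.load(c+".npz")["d"])
    print(c)
    for n,b in dict(offcut=(.49,.6,.04,.09,.058,.075),plug=(.49,.6,-.05,-.005,.058,.075),stud=(.49,.6,-.008,.036,.05,.066),block=(.47,.62,-.1,.13,.022,.036),rim=(.35,.65,.14,.4,.058,.07),handle=(.4,.56,-.33,-.18,.15,.185),plate=(.4,.56,-.33,-.18,.10,.128),gauge=(.4,.56,-.33,-.18,.012,.115),base=(.4,.56,-.33,-.18,.006,.015),table=(.3,.4,-.1,.1,-.02,.02)).items():
        P=sel(W,*b)
        if len(P)>3: print(n,*rect(P),np.round(P.mean(0),4))
E
```

```text
top
offcut [529.5  67.5] [26.5 26.3] 89.0 112 0.0651 [0.5297 0.067  0.0653]
plug [543.4 -22.8] [23.5 26.3] 88.9 90 0.0657 [ 0.5431 -0.023   0.0656]
stud [540.8  18. ] [26.4 23.9] 89.4 88 0.0581 [0.5411 0.0182 0.0582]
block [541.3  18.4] [ 90.2 150. ] 4.9 1546 0.0298 [0.5411 0.017  0.0298]
rim [482.6 274.9] [162.7 159.3] 89.1 537 0.0642 [0.4825 0.2766 0.0639]
handle [ 477.2 -254.4] [23.5 29.6] 19.8 146 0.1695 [ 0.4771 -0.2525  0.1681]
plate [ 483.6 -251.9] [26.2 98.6] 20.7 165 0.1212 [ 0.4771 -0.247   0.1193]
gauge [ 477.4 -253.9] [42.4 99.5] 22.0 177 0.0531 [ 0.4781 -0.236   0.0566]
base [ 478.4 -254.5] [ 47.1 102.3] 23.8 241 0.0101 [ 0.4789 -0.2446  0.01  ]
table [ 3.5e+02 -1.0e-01] [199.6  99.8] 90.0 2772 0.0001 [3.498e-01 3.000e-04 1.000e-04]
side
offcut [530.4  68.5] [28.2 27.7] 3.7 183 0.0648 [0.5295 0.0701 0.0643]
plug [543.1 -21.2] [24.9 26.8] 28.1 127 0.0644 [ 0.5425 -0.02    0.0638]
stud [543.7  14.9] [26.4 37.8] 27.5 138 0.0569 [0.5403 0.0214 0.0564]
block [541.4  18.9] [ 89.8 153.1] 4.9 1853 0.029 [0.5377 0.0289 0.0289]
rim [484.1 276. ] [160.7 160.3] 89.7 1369 0.064 [0.4903 0.2743 0.0635]
handle [ 478.5 -251.3] [23.6 34.5] 22.0 174 0.1668 [ 0.4768 -0.2465  0.1635]
plate [ 470.6 -232. ] [26.7 57.2] 36.5 178 0.118 [ 0.4713 -0.2257  0.1155]
gauge [ 486.9 -247.2] [ 20.7 102.9] 28.0 431 0.0667 [ 0.4742 -0.2258  0.0661]
base [ 478.7 -252.2] [ 44.1 102.3] 20.9 278 0.0086 [ 0.4771 -0.2415  0.0087]
table [3.5e+02 1.0e-01] [199.8 100. ] 90.0 4429 -0.0009 [ 0.3488  0.0076 -0.0009]
```

The scene is consistent: offcut (0.530, 0.068), plug (0.543, −0.022), stud (0.541, 0.018), tray (0.483, 0.276), gauge (0.478, −0.254) with yaw ≈ 21°. The top view matches these positions (offcut at col 294 row 234, plug at 328/230, tray at 217/255). I'll move above the offcut first.

{"name": "arm_command", "arguments": {"translation": [[3.28, -2.49, 0], [6.56, -4.97, 0], [9.83, -7.46, 0], [13.11, -9.94, 0], [16.39, -12.43, 0]], "turn": [0, 0, 0, 0, 0], "hand": [0, 0, 0, 0, 0]}}

```text
clock: 1.52
eef_pos: [0.2739, -0.3039, 0.2454]
tool_rot: [0.987, 0.158, 0.0, 0.0]
ft_force: [1.2, -1.0, -0.9]
grip_width: 0.0857
```

{"name": "arm_command", "arguments": {"translation": [[3.28, -2.49, 0], [6.56, -4.97, 0], [9.83, -7.46, 0], [13.11, -9.94, 0], [16.39, -12.43, 0]], "turn": [0, 0, 0, 0, 0], "hand": [0, 0, 0, 0, 0]}}

```text
clock: 1.93
eef_pos: [0.3908, -0.1341, 0.2457]
tool_rot: [0.987, 0.159, 0.0, 0.0]
ft_force: [-0.1, 0.1, 0.1]
grip_width: 0.0855
```

{"name": "arm_command", "arguments": {"translation": [[3.28, -2.49, 0], [6.56, -4.97, 0], [9.83, -7.46, 0], [13.11, -9.94, 0], [16.39, -12.43, 0]], "turn": [0, 0, 0, 0, 0], "hand": [0, 0, 0, 0, 0]}}

```text
clock: 2.35
eef_pos: [0.5076, 0.0355, 0.2455]
tool_rot: [0.987, 0.159, 0.0, 0.0]
ft_force: [-0.4, -1.1, 0.0]
grip_width: 0.0856
```

{"name": "arm_command", "arguments": {"translation": [[3.28, -2.49, 0], [3.28, -2.49, 0], [3.28, -2.49, 0], [3.28, -2.49, 0], [3.28, -2.49, 0]], "turn": [-0.12, -0.24, -0.36, -0.48, -0.6], "hand": [0, 0, 0, 0, 0]}}

```text
clock: 2.77
eef_pos: [0.5302, 0.0679, 0.2449]
tool_rot: [0.895, 0.447, -0.0, -0.0]
ft_force: [-0.5, -0.3, 0.4]
grip_width: 0.0851
```

{"name": "arm_command", "arguments": {"translation": [[0, 0, 0], [0, 0, 0], [0, 0, 0], [0, 0, 0], [0, 0, 0]], "turn": [-0.12, -0.24, -0.36, -0.48, -0.6], "hand": [0, 0, 0, 0, 0]}}

```text
clock: 3.18
eef_pos: [0.5301, 0.0674, 0.2452]
tool_rot: [0.723, 0.691, -0.0, -0.0]
ft_force: [-0.3, 1.1, -0.1]
grip_width: 0.0854
```

{"name": "arm_command", "arguments": {"translation": [[0, 0, 3], [0, 0, 6], [0, 0, 9]], "turn": [-0.12, -0.14, -0.14], "hand": [0, 0, 0]}}

```text
clock: 3.43
eef_pos: [0.5307, 0.0674, 0.155]
tool_rot: [0.675, 0.738, 0.001, 0.001]
ft_force: [-0.3, -0.9, 0.4]
grip_width: 0.0858
```

Run:
```python
from h import *
i=camera_info("wrist"); im,d=camera("wrist"); cv2.imwrite("pics/w1.png",im[:,:,::-1])
W=cloud(i,d); print(np.round(np.linalg.inv(i["world_to_cam"])[:3],3).tolist(), i["mtx"][0][0])
for n,b in dict(offcut=(.49,.6,.04,.095,.06,.075),plug=(.49,.6,-.05,-.005,.058,.075),stud=(.49,.6,-.008,.036,.05,.066),fing=(.43,.64,.03,.11,.1,.3)).items():
    P=sel(W,*b)
    if len(P)>3: print(n,*rect(P), P[:,2].min())
```

```text
[[0.996, 0.085, 0.027, 0.524], [0.089, -0.959, -0.269, 0.136], [0.003, 0.27, -0.963, 0.284]] 295.2033982273871
offcut [531.1  67.9] [28.  26.1] 2.7 1181 0.0659 0.06004836336999131
plug [544.2 -22.2] [27.4 27.5] 82.7 823 0.0657 0.05801964372542867
stud [542.2  19.2] [27.7 27.2] 56.9 835 0.058 0.050016985190665775
fing [530.   71.7] [150.   34.1] 5.0 48984 0.2208 0.15330495653543758
```

View pics/w1.png

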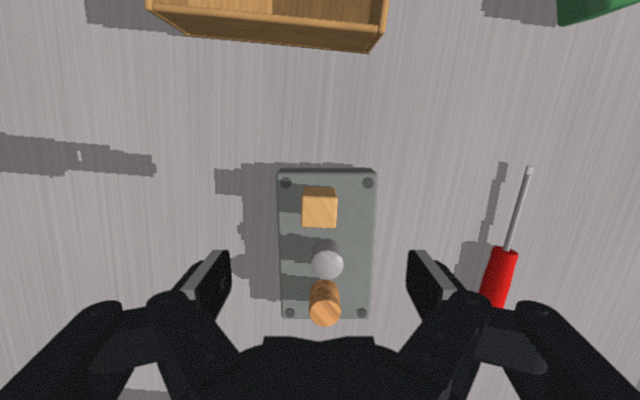

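{"name": "arm_command", "arguments": {"translation": [[0, 0, 3.5], [0, 0, 7], [0, 0, 10.5], [0, 0, 10.5], [0, 0, 10.5]], "turn": [0, 0, 0, 0, 0], "hand": [0, 0, 0, 0.5, 1]}}

```text
clock: 3.9
eef_pos: [0.5286, 0.0671, 0.0495]
tool_rot: [0.675, 0.737, -0.002, -0.002]
ft_force: [-0.1, 0.3, 0.5]
grip_width: 0.0641
```

{"name": "arm_command", "arguments": {"translation": [[0, 0, 0], [0, 0, 0], [0, 0, 0], [0, 0, 0], [0, 0, 0]], "turn": [0, 0, 0, 0, 0], "hand": [1, 1, 1, 1, 1]}}

```text
clock: 4.32
eef_pos: [0.5325, 0.0676, 0.0533]
tool_rot: [0.675, 0.738, 0.002, 0.002]
ft_force: [0.5, 0.9, 6.5]
grip_width: 0.027
```

{"name": "arm_command", "arguments": {"translation": [[0, 0, -1], [0, 0, -3], [0, 0, -6], [0, 0, -9], [0, 0, -9]], "turn": [0, 0, 0, 0, 0], "hand": [1, 1, 1, 1, 1]}}

```text
clock: 4.73
eef_pos: [0.5342, 0.0679, 0.1479]
tool_rot: [0.675, 0.738, 0.005, 0.004]
ft_force: [2.5, -0.0, 1.0]
grip_width: 0.0269
```

{"name": "arm_command", "arguments": {"translation": [[4, -0.5, 0], [8, -1, 0], [12, -1.5, 0], [16, -1.9, 0], [20, -2.4, 0]], "turn": [0, 0, 0, 0, 0], "hand": [1, 1, 1, 1, 1]}}

```text
clock: 5.15
eef_pos: [0.4883, 0.2661, 0.1415]
tool_rot: [0.676, 0.737, 0.001, 0.0]
ft_force: [0.8, 0.2, 0.5]
grip_width: 0.0272
```

{"name": "arm_command", "arguments": {"translation": [[3.5, -0.4, 0], [3.5, -0.4, 3], [3.5, -0.4, 6], [3.5, -0.4, 8], [3.5, -0.4, 8]], "turn": [0, 0, 0, 0, 0], "hand": [1, 1, 1, 1, 1]}}

```text
clock: 5.57
eef_pos: [0.4781, 0.2975, 0.0564]
tool_rot: [0.675, 0.738, -0.004, -0.001]
ft_force: [-0.9, -1.8, -0.8]
grip_width: 0.0266
```

{"name": "arm_command", "arguments": {"translation": [[0, 0, 0], [0, 0, 0], [0, 0, 0], [0, 0, 0], [0, 0, -4]], "turn": [0, 0, 0, 0, 0], "hand": [0, 0, 0, 0, 0]}}

```text
clock: 5.98
eef_pos: [0.4775, 0.2961, 0.0948]
tool_rot: [0.675, 0.737, -0.006, -0.002]
ft_force: [-0.9, 0.1, -0.5]
grip_width: 0.0843
```

{"name": "arm_command", "arguments": {"translation": [[0, 0, -4], [0, 0, -6], [-4, 0, -6], [-8, 0, -6], [-12, 0, -6]], "turn": [0, 0, 0, 0, 0], "hand": [0, 0, 0, 0, 0]}}

```text
clock: 6.4
eef_pos: [0.493, 0.1789, 0.1625]
tool_rot: [0.675, 0.738, 0.002, 0.001]
ft_force: [-0.1, -0.6, -0.4]
grip_width: 0.0854
```

{"name": "arm_command", "arguments": {"translation": [[-4, 0.7, 0], [-8, 1.4, 0], [-12, 2.1, 0], [-16, 2.8, 0], [-20, 3.4, 0]], "turn": [0, 0, 0, 0, 0], "hand": [0, 0, 0, 0, 0]}}

```text
clock: 6.82
eef_pos: [0.5444, -0.019, 0.162]
tool_rot: [0.675, 0.737, 0.001, 0.001]
ft_force: [0.5, 1.2, -0.1]
grip_width: 0.0855
```

{"name": "arm_command", "arguments": {"translation": [[-0.6, 0, 0], [-0.6, 0, 2], [-0.6, 0, 4], [-0.6, 0, 4], [-0.6, 0, 4]], "turn": [0, 0, 0, 0, 0], "hand": [0, 0, 0, 0, 0]}}

```text
clock: 7.23
eef_pos: [0.5434, -0.0228, 0.1203]
tool_rot: [0.675, 0.737, -0.0, -0.001]
ft_force: [0.2, 0.3, 0.3]
grip_width: 0.0854
```

{"name": "arm_command", "arguments": {"translation": [[0, 0, 3.5], [0, 0, 6.4], [0, 0, 6.4], [0, 0, 6.4], [0, 0, 6.4]], "turn": [0, 0, 0, 0, 0], "hand": [0, 0, 0.5, 1, 1]}}

```text
clock: 7.65
eef_pos: [0.5456, -0.0225, 0.0585]
tool_rot: [0.675, 0.738, 0.001, 0.001]
ft_force: [0.2, -0.1, 0.2]
grip_width: 0.0516
```

{"name": "arm_command", "arguments": {"translation": [[0, 0, 0], [0, 0, 0], [0, 0, 0], [0, 0, 0], [0, 0, 0]], "turn": [0, 0, 0, 0, 0], "hand": [1, 1, 1, 1, 1]}}

```text
clock: 8.07
eef_pos: [0.5462, -0.0228, 0.059]
tool_rot: [0.675, 0.738, 0.002, 0.002]
ft_force: [-0.5, -0.4, 5.8]
grip_width: 0.0261
```

{"name": "arm_command", "arguments": {"translation": [[0, 0, -1], [0, 0, -4], [0, 0, -8], [0, 0, -11], [0, 0, -11]], "turn": [0, 0, 0, 0, 0], "hand": [1, 1, 1, 1, 1]}}

```text
clock: 8.48
eef_pos: [0.5484, -0.023, 0.1747]
tool_rot: [0.675, 0.737, 0.004, 0.005]
ft_force: [1.1, -0.1, 1.1]
grip_width: 0.0263
```

{"name": "arm_command", "arguments": {"translation": [[4, -0.5, 0], [8, -1.1, 0], [12, -1.6, 0], [16, -2.1, 0], [20, -2.6, 0]], "turn": [0, 0, 0, 0, 0], "hand": [1, 1, 1, 1, 1]}}

```text
clock: 8.9
eef_pos: [0.4999, 0.1756, 0.1671]
tool_rot: [0.676, 0.737, 0.0, 0.0]
ft_force: [1.0, 0.2, 0.5]
grip_width: 0.0261
```

{"name": "arm_command", "arguments": {"translation": [[4, -0.5, 0], [7.4, -0.9, 2], [7.4, -0.9, 6], [7.4, -0.9, 10], [7.4, -0.9, 10]], "turn": [0, 0, 0, 0, 0], "hand": [1, 1, 1, 1, 1]}}

```text
clock: 9.32
eef_pos: [0.4791, 0.2452, 0.0595]
tool_rot: [0.675, 0.738, -0.007, -0.002]
ft_force: [-1.8, -0.9, -1.3]
grip_width: 0.0261
```

{"name": "arm_command", "arguments": {"translation": [[0, 0, 0], [0, 0, 0], [0, 0, 0], [0, 0, -2], [0, 0, -6]], "turn": [0, 0, 0, 0, 0], "hand": [0, 0, 0, 0, 0]}}

```text
clock: 9.73
eef_pos: [0.4833, 0.2454, 0.1251]
tool_rot: [0.676, 0.737, -0.003, -0.001]
ft_force: [0.7, 0.4, -0.1]
grip_width: 0.0841
```

{"name": "arm_command", "arguments": {"translation": [[0, 0, -4], [0, 0, -8], [0, 0, -12], [0, 0, -14], [0, 0, -14]], "turn": [0, 0, 0, 0, 0], "hand": [0, 0, 0, 0, 0]}}

```text
clock: 10.15
eef_pos: [0.4886, 0.2481, 0.2762]
tool_rot: [0.676, 0.737, 0.008, 0.003]
ft_force: [-0.1, -0.0, 0.3]
grip_width: 0.0856
```

Run:
```python
from h import *
i=camera_info("wrist"); im,d=camera("wrist"); cv2.imwrite("pics/w2.png",im[:,:,::-1])
W=cloud(i,d); print(get_obs()["eef_pos"])
for n in ["offcut_a_mid","plug_b_mid"]:
    print(n,[(np.round(r["location"]),round(r["conf"],2),np.round(atz(i,r["location"],.023),3)) for r in spot_point("wrist",n)])
i=camera_info("top"); im,d=camera("top"); W=cloud(i,d)
for n,b in dict(handle=(.4,.56,-.33,-.18,.15,.185),onblock=(.48,.6,-.06,.1,.061,.09),inbin=(.415,.555,.21,.345,.015,.055)).items():
    P=sel(W,*b)
    print(n,*(rect(P) if len(P)>3 else [len(P)]))
for n in ["offcut_a_mid","plug_b_mid"]:
    print(n,[(np.round(r["location"]),round(r["conf"],2),np.round(atz(i,r["location"],.023),3)) for r in spot_point("top",n)])
```

```text
[0.48754893 0.24762607 0.27272393]
offcut_a_mid [(array([134., 315.]), 0.74, array([0.484, 0.302, 0.023]))]
plug_b_mid [(array([177., 311.]), 0.94, array([0.483, 0.246, 0.023]))]
handle [ 477.3 -254.4] [23.8 29.2] 20.7 146 0.1693
onblock [540.5  17.8] [15.7 13.1] 88.8 9 0.0615
inbin [479.6 269.6] [27.2 78.7] 1.8 230 0.0401
offcut_a_mid [(array([253., 210.]), 0.6, array([0.487, 0.299, 0.023]))]
plug_b_mid []
```

{"name": "arm_command", "arguments": {"translation": [[-3.5, 0.8, 1.5], [-7, 1.6, 3], [-10.5, 2.4, 4.5], [-14, 3.2, 6], [-17.5, 4.0, 7.5]], "turn": [0, 0, 0, 0, 0], "hand": [0, 0, 0, 0, 0]}}

```text
clock: 10.87
eef_pos: [0.5397, 0.0747, 0.1893]
tool_rot: [0.675, 0.738, -0.001, -0.001]
ft_force: [1.2, 0.2, 0.3]
grip_width: 0.0858
```

{"name": "arm_command", "arguments": {"translation": [[-3.5, 0.9, 0.6], [-7, 1.8, 1.2], [-10.5, 2.7, 1.8], [-14, 3.6, 2.4], [-17.5, 4.4, 3]], "turn": [0, 0, 0, 0, 0], "hand": [0, 0, 0, 0, 0]}}

```text
clock: 11.28
eef_pos: [0.599, -0.0958, 0.1593]
tool_rot: [0.675, 0.737, -0.001, -0.001]
ft_force: [1.0, 0.9, 0.3]
grip_width: 0.0855
```

{"name": "arm_command", "arguments": {"translation": [[-3.4, 0.9, 0], [-6.8, 1.8, 0], [-10.2, 2.7, 0], [-10.2, 2.7, 0], [-10.2, 2.7, 0]], "turn": [-0.1, -0.2, -0.27, -0.27, -0.27], "hand": [0, 0, 0, 0, 0]}}

```text
clock: 11.7
eef_pos: [0.6346, -0.1953, 0.1588]
tool_rot: [0.572, 0.821, -0.0, -0.002]
ft_force: [0.3, 0.7, -1.5]
grip_width: 0.085
```

Run:
```python
from h import *
print({k:np.round(get_obs()[k],3) for k in ["eef_pos","tool_rot","joint_pos"]})
i=camera_info("wrist"); im,d=camera("wrist"); cv2.imwrite("pics/w3.png",im[:,:,::-1]); np.savez("w3.npz",im=im,d=d,w=i["world_to_cam"])
yaw=np.radians(20.8); g=np.array([.478,-.2535,0]); gx=np.array([np.cos(yaw),np.sin(yaw),0]); gy=np.array([-gx[1],gx[0],0])
# intersect with dial plane x_g = 0.010
def dial(px,xg=.010):
    o=world(0,i,px,0.); p=world(0,i,px,1.); t=(xg-(o-g)@gx)/((p-o)@gx); q=o+t*(p-o)-g; return np.round([q@gy,q[2]],4)
for n in ["pointer_tip","mark_mid","pointer","mark","gauge_handle","gauge_base"]:
    for r in spot_point("wrist",n)[:2]:
        q=dial(r["location"]); print(n,np.round(r["location"],1),round(r["conf"],2),q,"ang",round(float(np.arctan2(q[0],.108-q[1])),3))
```

```text
{'eef_pos': array([ 0.635, -0.195,  0.159]), 'tool_rot': array([ 0.572,  0.821, -0.   , -0.002]), 'joint_pos': array([-0.299,  0.617,  0.355,  1.313,  0.   ,  0.918])}
pointer_tip [199.2 149.3] 0.6 [-0.0008  0.0251] ang -0.01
mark_mid [176.1 143.8] 0.59 [0.0214 0.0277] ang 0.26Traceback (most recent call last):
  File "<stdin>", line 9, in <module>
ValueError: it knows: bin, block, bottle, gauge, gauge_base, gauge_handle, mark_mid, offcut, offcut_a_mid, plug, plug_b_mid, pointer_tip, screwdriver, stud_top
```

View pics/w3.png

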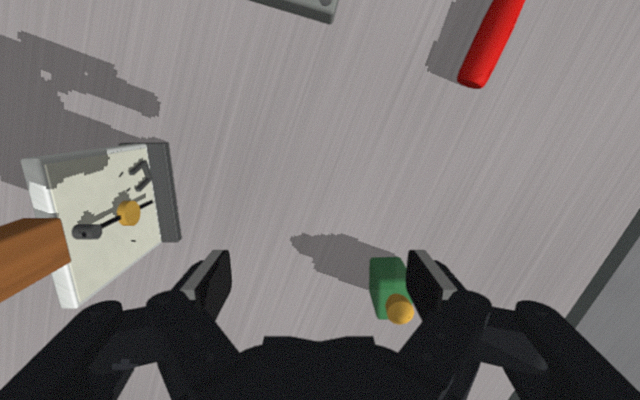

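Viewing w3: the dial shows on the left, with the pointer tip near (col 150, row 200) and the fork near (143, 176). That puts the mark ≈ 0.27 rad from the plumb pointer. The tool can only turn about its own vertical axis, so I'll grip the handle's x faces. The gauge can then pivot in the pads when rocked sideways.

{"name": "arm_command", "arguments": {"translation": [[0, 0, -4], [0, -4, -5], [0, -8, -5], [-0.1, -12, -5], [-0.1, -15, -5]], "turn": [0, 0, 0, 0, 0], "hand": [0, 0, 0, 0, 0]}}

```text
clock: 12.27
eef_pos: [0.4927, -0.2457, 0.2119]
tool_rot: [0.569, 0.822, -0.0, -0.0]
ft_force: [0.3, -0.9, 0.1]
grip_width: 0.0855
```

{"name": "arm_command", "arguments": {"translation": [[0, -1.8, 0], [0, -1.8, 0], [0, -1.8, 0]], "turn": [0, 0, 0], "hand": [0, 0, 0]}}

```text
clock: 12.52
eef_pos: [0.478, -0.2522, 0.2121]
tool_rot: [0.57, 0.822, 0.0, 0.0]
ft_force: [0.4, -0.7, 1.2]
grip_width: 0.0859
```

Run:
```python
from h import *
i=camera_info("wrist"); im,d=camera("wrist"); o=get_obs(); print(np.round(o["eef_pos"],4),o["tool_rot"])
W=cloud(i,d); P=sel(W,.44,.52,-.29,-.21,.16,.175); print(rect(P))
```

```text
[ 0.4789 -0.2522  0.2119] [5.69441870e-01 8.22031279e-01 3.39164080e-04 6.46413229e-04]
(array([ 478.8, -253.1]), array([24., 30.]), 21.1, 1826, np.float64(0.1699))
```

{"name": "arm_command", "arguments": {"translation": [[-0.1, 0, 3], [-0.1, 0, 6.2], [-0.1, 0, 6.2], [-0.1, 0, 6.2], [-0.1, 0, 6.2]], "turn": [0, 0, 0, 0, 0], "hand": [0, 0, 0.5, 1, 1]}}

```text
clock: 12.98
eef_pos: [0.4802, -0.2537, 0.1503]
tool_rot: [0.569, 0.822, 0.0, 0.0]
ft_force: [-0.1, -0.2, 0.8]
grip_width: 0.0515
```

{"name": "arm_command", "arguments": {"translation": [[0, 0, 0], [0, 0, 0], [0, 0, 0], [0, 0, 0], [0, 0, 0]], "turn": [0, 0, 0, 0, 0], "hand": [1, 1, 1, 1, 1]}}

```text
clock: 13.4
eef_pos: [0.4799, -0.2549, 0.1513]
tool_rot: [0.57, 0.822, 0.0, 0.002]
ft_force: [-0.9, -0.5, 6.7]
grip_width: 0.0234
```

{"name": "arm_command", "arguments": {"translation": [[0, 0, -1], [0, 0, -3], [0, 0, -6], [0, 0, -9], [0, 0, -11]], "turn": [0, 0, 0, 0, 0], "hand": [1, 1, 1, 1, 1]}}

```text
clock: 13.82
eef_pos: [0.4788, -0.2542, 0.262]
tool_rot: [0.57, 0.822, 0.0, 0.001]
ft_force: [1.1, -0.9, -3.4]
grip_width: 0.0231
```

{"name": "arm_command", "arguments": {"translation": [[0, 0, 0], [0, 0, 0], [0, 0, 0]], "turn": [0, 0, 0], "hand": [1, 1, 1]}}

```text
clock: 14.07
eef_pos: [0.4778, -0.2536, 0.2574]
tool_rot: [0.57, 0.822, -0.0, -0.002]
ft_force: [0.9, 0.9, -4.4]
grip_width: 0.0232
```

{"name": "arm_command", "arguments": {"translation": [[1.5, 1, 0], [4, 2.7, 0], [7, 4.7, 0], [10, 6.7, 0], [13, 8.7, 0]], "turn": [0, 0, 0, 0, 0], "hand": [1, 1, 1, 1, 1]}}

```text
clock: 14.48
eef_pos: [0.5133, -0.1004, 0.2565]
tool_rot: [0.57, 0.821, -0.001, -0.003]
ft_force: [1.2, 0.1, -3.4]
grip_width: 0.0232
```

{"name": "arm_command", "arguments": {"translation": [[3, 2, 0], [6, 4, 0], [8.5, 5.8, 0], [10.2, 6.9, 0], [10.2, 6.9, 0]], "turn": [0, 0, 0, 0, 0], "hand": [1, 1, 1, 1, 1]}}

```text
clock: 14.9
eef_pos: [0.5429, 0.0221, 0.2562]
tool_rot: [0.568, 0.823, -0.001, -0.003]
ft_force: [0.0, 0.5, -3.7]
grip_width: 0.0234
```

{"name": "arm_command", "arguments": {"translation": [[0, 0, 0], [0, 0, 0], [0, 0, 0], [0, 0, 0], [0, 0, 0]], "turn": [-0.08, -0.19, -0.3, -0.42, -0.54], "hand": [1, 1, 1, 1, 1]}}

```text
clock: 15.32
eef_pos: [0.5422, 0.0173, 0.2567]
tool_rot: [0.327, 0.945, -0.001, -0.002]
ft_force: [-0.6, -0.2, -3.7]
grip_width: 0.0232
```

{"name": "arm_command", "arguments": {"translation": [[0, 0, 0], [0, 0, 0], [0, 0, 0], [0, 0, 0], [0, 0, 0]], "turn": [-0.12, -0.24, -0.36, -0.48, -0.6], "hand": [1, 1, 1, 1, 1]}}

```text
clock: 15.73
eef_pos: [0.5422, 0.0172, 0.2567]
tool_rot: [0.034, 0.999, -0.0, -0.003]
ft_force: [-0.4, -0.1, -2.9]
grip_width: 0.0237
```

{"name": "arm_command", "arguments": {"translation": [[0, 0, 0], [0, 0, 0], [0, 0, 0], [0, 0, 0], [0, 0, 0]], "turn": [-0.12, -0.24, -0.36, -0.46, -0.52], "hand": [1, 1, 1, 1, 1]}}

```text
clock: 16.15
eef_pos: [0.5421, 0.0172, 0.2567]
tool_rot: [-0.224, 0.975, 0.0, -0.003]
ft_force: [0.1, -0.5, -3.1]
grip_width: 0.0232
```

{"name": "arm_command", "arguments": {"translation": [[0, 0, 0], [0, 0, 0], [0, 0, 0], [0, 0, 0], [0, 0, 0]], "turn": [0, 0, 0, 0, 0], "hand": [1, 1, 1, 1, 1]}}

```text
clock: 16.57
eef_pos: [0.5434, 0.0177, 0.259]
tool_rot: [-0.221, 0.975, 0.0, -0.0]
ft_force: [-0.5, 1.1, -3.6]
grip_width: 0.0237
```

Run:
```python
from h import *
o=get_obs(); print(np.round(o["eef_pos"],4),np.round(o["tool_rot"],3),np.round(o["joint_pos"],2),np.round(o["ft_force"],1))
i=camera_info("side"); im,d=camera("side"); cv2.imwrite("pics/s4.png",cv2.resize(im[90:290,230:490,::-1],None,fx=3,fy=3,interpolation=cv2.INTER_CUBIC)); np.savez("s4.npz",im=im,d=d)
for n in ["pointer_tip","mark_mid","gauge_handle","gauge_base"]:
    for r in spot_point("side",n)[:2]: print(n,np.round(r["location"],1),round(r["conf"],2))
W=cloud(i,d); h=2*np.arctan2(o["tool_rot"][1],o["tool_rot"][0])-np.pi/2; gx=np.array([np.cos(h),np.sin(h),0]); gy=np.array([-gx[1],gx[0],0]);print("gauge heading",np.degrees(h))
t=o["eef_pos"]; L=(W-t)
P=L[(abs(L@gx)<.035)&(abs(L@gy)<.075)&(L[...,2]<-.0)&(L[...,2]>-.18)]
print(len(P)); 
for z in np.arange(-.16,0,.02):
    Q=P[(P[:,2]>z)&(P[:,2]<z+.02)]
    if len(Q): print(round(z,2),len(Q),np.round([(Q@gy).min(),(Q@gy).max(),(Q@gx).max()],4))
```

```text
[0.5434 0.0177 0.259 ] [-0.221  0.975  0.    -0.   ] [ 0.03  0.32  0.15  1.4  -0.   -0.41] [-0.5  1.1 -3.6]
pointer_tip [195.9 355.9] 0.63
mark_mid [199.7 367.8] 0.43
gauge_handle [145.4 360.3] 0.92
gauge_handle [221.7 356.8] 0.17
gauge_base [205.4 354.7] 0.73
gauge_base [368.9 307.7] 0.2
gauge heading 115.58284234043425
3277
-0.16 533 [-0.0484  0.0501  0.0238]
-0.14 361 [-0.0476  0.0512  0.0175]
-0.12 404 [-0.0474  0.0512  0.0174]
-0.1 408 [-0.0473  0.051   0.0213]
-0.08 491 [-0.0488  0.0512  0.0211]
-0.06 481 [-0.0485  0.0512  0.0211]
-0.04 482 [-0.0485  0.0507  0.0212]
-0.02 117 [-0.0138  0.0153  0.0263]
```

View pics/s4.png

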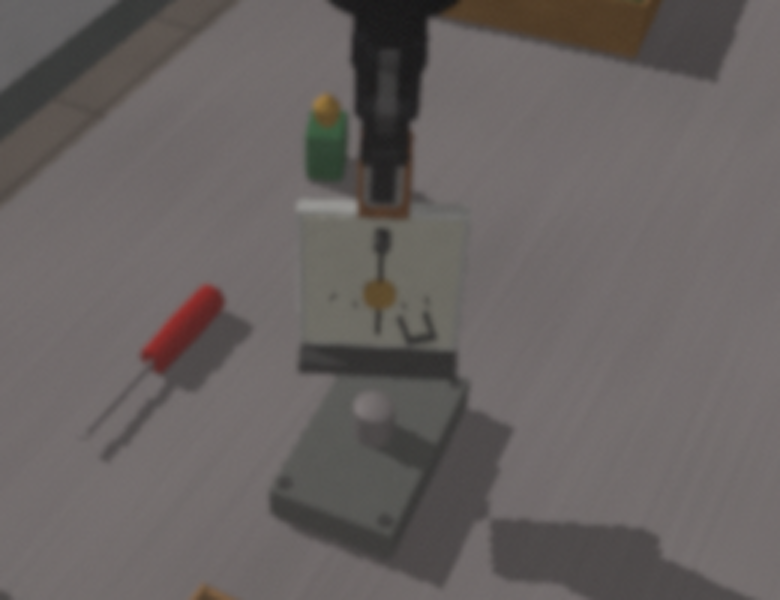

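{"name": "arm_command", "arguments": {"translation": [[0, 0, 1], [0, 0, 2], [0, 0, 3], [0, 0, 4], [0, 0, 4.2]], "turn": [0, 0, 0, 0, 0], "hand": [1, 1, 1, 1, 1]}}

```text
clock: 17.23
eef_pos: [0.542, 0.0177, 0.2142]
tool_rot: [-0.222, 0.975, 0.0, -0.002]
ft_force: [-0.4, -0.7, -4.3]
grip_width: 0.0232
```

{"name": "arm_command", "arguments": {"translation": [[0, 0, 0.1], [0, 0, 0.2], [0, 0, 0.3], [0, 0, 0.4], [0, 0, 0.4]], "turn": [0, 0, 0, 0, 0], "hand": [1, 1, 1, 1, 1]}}

```text
clock: 17.65
eef_pos: [0.5438, 0.0178, 0.2136]
tool_rot: [-0.222, 0.975, -0.0, 0.0]
ft_force: [-0.0, 0.8, -4.1]
grip_width: 0.0233
```

{"name": "arm_command", "arguments": {"translation": [[0, 0, 0.1], [0, 0, 0.2], [0, 0, 0.3], [0, 0, 0.3], [0, 0, 0.3]], "turn": [0, 0, 0, 0, 0], "hand": [1, 1, 1, 1, 1]}}

```text
clock: 18.07
eef_pos: [0.5438, 0.0178, 0.2109]
tool_rot: [-0.222, 0.975, -0.0, 0.001]
ft_force: [-0.3, 0.2, 1.2]
grip_width: 0.0233
```

{"name": "arm_command", "arguments": {"translation": [[0, 0, 0.1], [0, 0, 0.2], [0, 0, 0.3], [0, 0, 0.3]], "turn": [0, 0, 0, 0], "hand": [1, 1, 1, 1]}}

```text
clock: 18.4
eef_pos: [0.5443, 0.0179, 0.2107]
tool_rot: [-0.222, 0.975, -0.0, 0.002]
ft_force: [-3.9, -0.0, 14.2]
grip_width: 0.0233
```

{"name": "arm_command", "arguments": {"translation": [[0.3, 0, 0], [0.6, 0, 0], [0.9, 0, 0.05], [1.2, 0, 0.1], [1.2, 0, 0.1]], "turn": [0, 0, 0, 0, 0], "hand": [1, 1, 1, 1, 1]}}

```text
clock: 18.82
eef_pos: [0.5367, 0.0136, 0.2106]
tool_rot: [-0.222, 0.975, 0.0, 0.006]
ft_force: [2.3, 2.1, 9.4]
grip_width: 0.0231
```

```bash
cat > look.py <<'E'
from h import *
import sys
o=get_obs(); print(np.round(o["eef_pos"],4),np.round(o["tool_rot"],3),np.round(o["ft_force"],1),np.round(o["ft_torque"],2),round(float(o["clock"]),2))
i=camera_info("side"); im,d=camera("side"); cv2.imwrite(f"pics/{sys.argv[1]}.png",cv2.resize(im[110:260,270:450,::-1],None,fx=4,fy=4,interpolation=cv2.INTER_CUBIC))
W=cloud(i,d); q=o["tool_rot"]; h=2*np.arctan2(q[1],q[0])-np.pi/2; gx=np.array([np.cos(h),np.sin(h),0]); gy=np.array([-gx[1],gx[0],0]); t=o["eef_pos"]
def dial(px,xg=.017):
    a=world(0,i,px,0.); b=world(0,i,px,1.); s=(xg-(a-t)@gx)/((b-a)@gx); v=a+s*(b-a)-t; return np.array([v@gy,v[2]])
# plate face outline in the dial plane -> tilt and place
L=W-t; m=(abs(L@gx-.012)<.012)&(abs(L@gy)<.09)&(L[...,2]<-.03)&(L[...,2]>-.135)
P=np.stack([(L[m]@gy),L[m][:,2]],1)*1000; r=cv2.minAreaRect(P.astype(np.float32)); print("plate",r,len(P))
for k in range(2):
    if k: camera("side")
    D={}
    for n in ["pointer_tip","mark_mid"]:
        for s in spot_point("side",n)[:1]: D[n]=dial(s["location"]); print(n,np.round(s["location"],1),round(s["conf"],2),np.round(D[n]*1000,1))
    if len(D)==2: print("mark-tip mm",np.round((D["mark_mid"]-D["pointer_tip"])*1000,1))
E
python3 look.py s5
```

```text
[0.5367 0.0136 0.2106] [-0.222  0.975  0.     0.006] [2.3 2.1 9.4] [ 0.77 -0.83  0.07] 18.82
plate ((-2.5347251892089844, -82.44863891601562), (105.17113494873047, 102.27734375), 89.76729583740234) 2088
pointer_tip [217.5 356.4] 0.64 [  -3.8 -115.1]
mark_mid [214.7 367. ] 0.63 [  16.1 -105.7]
mark-tip mm [19.9  9.4]
pointer_tip [225.5 353.6] 0.69 [  -8.5 -138.9]
mark_mid [214.8 366.1] 0.46 [  14.4 -106.1]
mark-tip mm [22.9 32.8]
```

{"name": "arm_command", "arguments": {"translation": [[0.4, 0, 0.02], [0.8, 0, 0.06], [1.2, 0, 0.12], [1.6, 0, 0.2], [2.0, 0, 0.28]], "turn": [0, 0, 0, 0, 0], "hand": [1, 1, 1, 1, 1]}}

```text
clock: 19.53
eef_pos: [0.5191, 0.005, 0.2084]
tool_rot: [-0.222, 0.975, -0.0, 0.007]
ft_force: [0.1, 2.8, 14.2]
grip_width: 0.0229
```

{"name": "arm_command", "arguments": {"translation": [[0.2, 0, 0.03], [0.4, 0, 0.07], [0.4, 0, 0.07], [0.4, 0, 0.07], [0.4, 0, 0.07]], "turn": [0, 0, 0, 0, 0], "hand": [1, 1, 1, 1, 1]}}

```text
clock: 19.95
eef_pos: [0.515, 0.0031, 0.2075]
tool_rot: [-0.222, 0.975, -0.0, 0.006]
ft_force: [0.3, 1.1, 14.3]
grip_width: 0.0232
```

```bash
python3 look.py s6
```

```text
[0.515  0.0031 0.2075] [-0.222  0.975 -0.     0.006] [ 0.3  1.1 14.3] [ 0.64 -0.34 -0.01] 19.95
plate ((-18.458284378051758, -85.16567993164062), (118.47315216064453, 100.33135986328125), 78.89793395996094) 2185
pointer_tip [218.1 365.5] 0.44 [ -10.4 -112.7]
mark_mid [220.1 370.3] 0.53 [  -1.  -117.7]
mark-tip mm [ 9.5 -5.1]
pointer_tip [220.5 365.6] 0.58 [  -9.9 -119.6]
mark_mid [216.2 370.9] 0.51 [  -0.4 -106.5]
mark-tip mm [ 9.5 13.1]
```

View pics/s6.png

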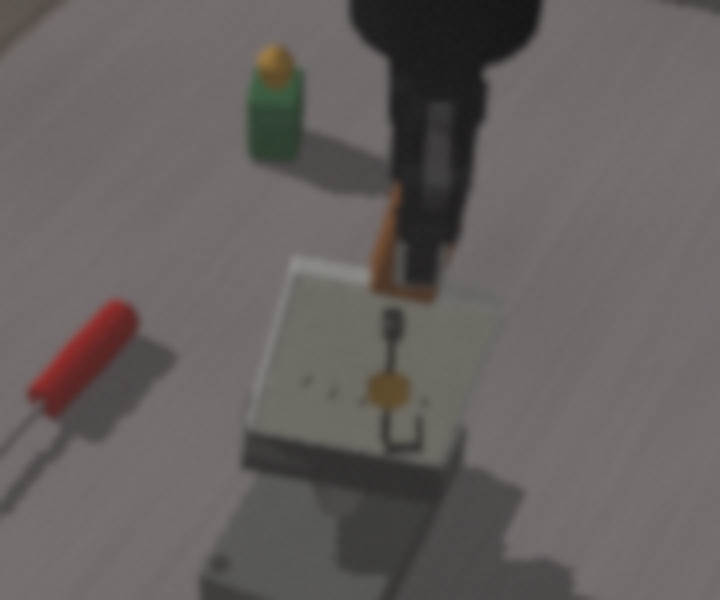

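{"name": "arm_command", "arguments": {"translation": [[0.3, 0, 0.05], [0.6, 0, 0.1], [0.9, 0, 0.15], [1.2, 0, 0.2], [1.5, 0, 0.25]], "turn": [0, 0, 0, 0, 0], "hand": [1, 1, 1, 1, 1]}}

```text
clock: 20.67
eef_pos: [0.5012, -0.0035, 0.2041]
tool_rot: [-0.222, 0.975, -0.0, 0.006]
ft_force: [0.9, 1.9, 9.0]
grip_width: 0.023
```

{"name": "arm_command", "arguments": {"translation": [[0, 0, 0], [0, 0, 0], [0, 0, 0], [0, 0, 0], [0, 0, 0]], "turn": [0, 0, 0, 0, 0], "hand": [1, 1, 1, 1, 1]}}

```text
clock: 21.08
eef_pos: [0.5009, -0.0037, 0.204]
tool_rot: [-0.222, 0.975, -0.0, 0.005]
ft_force: [0.0, 0.6, 10.4]
grip_width: 0.0232
```

{"name": "arm_command", "arguments": {"translation": [[0, 0, 0], [0, 0, 0], [0, 0, 0], [0, 0, 0], [0, 0, 0]], "turn": [0, 0, 0, 0, 0], "hand": [1, 1, 1, 1, 1]}}

```text
clock: 21.5
eef_pos: [0.5009, -0.0037, 0.204]
tool_rot: [-0.222, 0.975, -0.0, 0.005]
ft_force: [-0.3, 1.9, 10.4]
grip_width: 0.0234
```

```bash
python3 look.py s7
```

```text
[ 0.5009 -0.0037  0.204 ] [-0.222  0.975 -0.     0.005] [-0.3  1.9 10.4] [ 0.52 -0.44  0.03] 21.5
plate ((-28.435590744018555, -85.25885772705078), (125.00706481933594, 99.85868072509766), 72.90967559814453) 2247
pointer_tip [220.5 371.8] 0.58 [ -13.6 -115.1]
mark_mid [366. 305.] 0.54 [-181.2 -811.1]
mark-tip mm [-167.5 -696. ]
pointer_tip [218.  373.5] 0.51 [ -10.8 -107.6]
mark_mid [218.3 370.1] 0.51 [ -17.3 -109. ]
mark-tip mm [-6.4 -1.3]
```

View pics/s7.png

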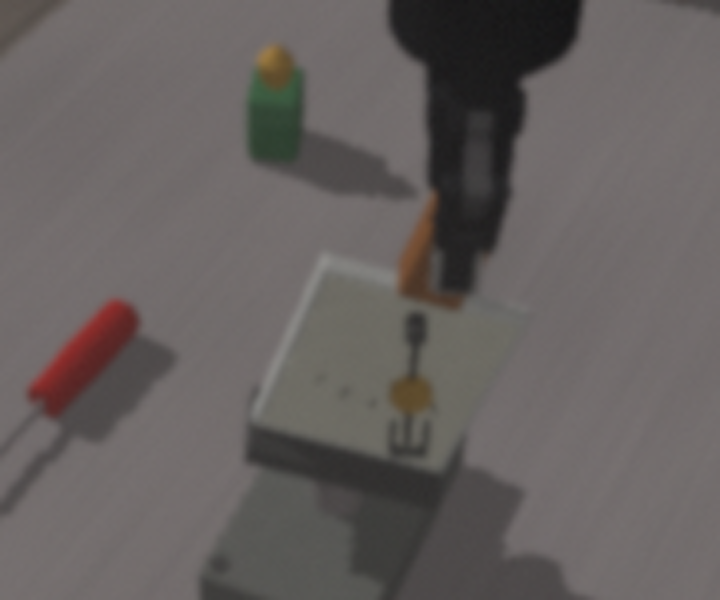

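The pointer (col 408) sits midway between the prongs (cols 393 and 426 in the crop). The stud carries about 14 N, and everything is still. I'll hand it in.

```bash
python3 -c "
from workcell import *
print(job_done())"
```

```text
the job is handed in; nothing more can be done
None
```

I put both scraps in the tray, stood the gauge on the stud and rocked it until the pointer settled between the prongs. I handed the job in at about 21.6 s with the gauge still gripped; no verdict was reported.

**How I gripped it:** I held the handle by its two faces 24 mm apart, not the 30 mm pair suggested. The arm can only turn the tool about its vertical axis, so the gauge had to pivot in the pads as it rocked on the stud, to about 0.29 rad. I also turned the dial toward the side camera so I could see the pointer.

**Last checks:**
- **Scraps:** the wrist camera found both in the tray, near (0.484, 0.302) and (0.483, 0.246). The top camera confirmed the offcut but did not report the plug. I did not look again after that.
- **Pointer:** in the last side picture it hangs about midway between the prongs.
- **Stud load:** about 14 N, from a wrist reading of 10.4 N plus the gauge's weight of roughly 4 N.
- **Base position:** about 3 mm from the stud's centre, worked out from the arm's pose and the tilt.
- **Stillness:** the arm's position and the wrist force along z held steady over the last 0.4 s.
- **Bottles and screwdriver:** I kept clear of them but did not measure their final positions.

**Disagreements:**
- **Pointer and mark:** the networks were unreliable on the pointer and mark at the end. One mark report was plainly wrong, and another put the mark 6 mm to the other side. I went by the picture, where the pointer looks centred to within 1 or 2 mm.
- **Mark angle:** my first estimate, from the wrist camera, was 0.27 rad; the final tilt was slightly larger.

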